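# Bolt the filter case shut

## Task

Bolt the blue filter case shut: slide its barrel bolt across by the red-knobbed handle until the handle meets its stop, then swing the handle down into the notch of the yellow plate until it lies fully down, and let go of it. Do it by feel and gently: do not force the handle against the yellow plate with more than about 15 N, and leave the other things on and around the case where they stand.

Things in the scene. Friction and masses are not known exactly. Their poses are not given: they have to be found in the camera images.
- case: Blue steel case with a flat grey lid of two leaves, 240 (x) x 340 (y) x 100 mm tall, fixed to the bench. Origin: centre of its underside; x towards its back, y along the bolt, z up. The bolt's rod lies parallel to its y axis, 20 mm to +x of its centre and 38 mm above the lid (138 mm above the bench), and slides towards +y into a steel staple.
- plate (a point): Middle of the yellow plate's range of adjustment, on the rod axis: the face of its stop block lies here or up to 22 mm to either side along the case's y. The plate is set differently each time and no reading tells where: find it by feel. The upright stem, sliding to +y, meets the stop block (top 30 mm above the rod axis) at a bolt travel of 32 to 76 mm.
- keeper: Steel bolt mounting with the yellow plate on it. Origin: on the lid under the rod axis, 20 mm to -y of the case's centre; axes as the case's. The plate's wall (5.5 mm in front, -x, of the upright stem, top 20 mm above the rod axis) keeps the handle up except at a 11.5 mm wide notch just before the stop block: with the stem on the stop it clears the notch, with 2.5 mm play to -y.
- bolt (a joint): Travel of the bolt along the case's +y, in m: 0 = fully drawn back, grows towards the staple; starts at 0 to 0.015. It slides with about 2 N of friction and stays where it is left.
- handle: The bolt's rod (14 mm thick) with its steel stem (9 mm thick) and red knob. Origin: on the rod axis at the stem's foot; z along the stem to the knob, y along the rod to the staple. It starts within 0.15 rad of upright, turns about the rod, and lowered points to the case's -x, 86 degrees from upright, against a limit. 2 N at the knob turns it; it stays put. A push on the knob presses 3 times as hard on the wall.
- knob (a point): Centre of the red ball knob, 22 mm across, 62 mm from the rod axis along the stem. It can be pinched from above with the fingers closing along the case's y axis, and pivots between the pads as the handle swings. When lowered its centre is about 42 mm above the lid, which is clear for 35 mm around it.
- tin: small green-banded can, 52 mm across, 50 mm tall, standing on the lid leaf beyond the keeper staple; bystander. Origin: centre of its underside.
- fitting: brass pipe fitting, 28 mm across, 42 mm tall, standing on the lid near its front corner; bystander. Origin: centre of its underside.
- mug: blue mug, 80 mm across, 90 mm tall, on the bench; bystander. Origin: centre of its underside.
- driver: orange-handled screwdriver lying on the bench; bystander. Origin: its middle, on its underside.
- spanner: steel spanner lying on the bench; bystander. Origin: its middle, on its underside.
- tape: yellow ring-shaped tape roll, 100 mm across, 25 mm tall, on the bench; bystander. Origin: centre of its underside.
- jar: amber jar, 64 mm across, 90 mm tall, on the bench; bystander. Origin: centre of its underside.

How it is judged (in metres and radians):
On the way, in this order (a step that is already met when the one before it is completed fails the run):
1. the bolt is slid across into the staple (travel over 27 mm), its handle still up (within 35 degrees of upright) (value of joint bolt above 0.027 m and angle between handle's own z axis and vertical below 0.6 rad).
2. the handle is swung down into the notch (over 77 degrees from upright) (angle between handle's own z axis and vertical above 1.35 rad), for 0.2 s.
At the end, for the whole second after the job is handed in: The bolt is across (travel over 27 mm) and its handle lies down in the notch (over 77 degrees from upright), at rest, let go of (value of joint bolt above 0.027 m and angle between handle's own z axis and vertical above 1.35 rad and linear speed of handle below 0.01 m/s and angular speed of handle below 0.1 rad/s); the robot touches nothing.
It fails at once if the handle is forced against the yellow plate with more than 15 N (contact force between handle and keeper above 15 N).
It fails at once if a bystander is shifted by more than 20 mm (distance of any of tin, fitting, mug, driver, spanner, tape, jar from where it was at the start of the episode above 0.02 m).
It also fails if it takes over 48 s, if anything falls off the work surface, if the arm or the gripper's body presses on something with over 40 N, if the wrist force passes 120 N, or if a joint passes its speed limit or range.

## Robot

A 7-joint arm with a two-finger parallel gripper is mounted at the origin on the work surface. World frame = base frame: x ahead of the robot, y to its left, z up, the work surface at z = 0. Lengths are in mm, angles in rad, forces in N, time in s.
With the tool pointing down it reaches from about 400 to 875 mm from the base axis. Payload 4.4 kg.
Tool frame: the origin (TCP) lies at the very end of the fingers, on their centre line; the grasp point (between the pads) lies 19 mm behind it; z points along the fingers, x is the direction in which the jaws open and shut, and the axes are right-handed (so a half turn about z gives the same grasp; the last joint's range is limited). The gripper opens to 85 mm and grips with 20 to 120 N. Pads are 22 mm wide; open, the fingers measure 114 mm over their backs; the gripper's body (76 mm by 85 mm) begins 54 mm behind the grasp point. The pads swing forward as they close: fully open they stand 13 mm farther back than shut.
Start: joints at [-1.357, 0.628, 0.038, 1.517, -0.027, 0.996, -0.02], TCP at [179.482, 624.743, 231.313] pointing down, gripper open.
Joint ranges: [-3.06, 3.06], [-0.37, 2.12], [-1.25, 1.32], [0.18, 2.47], [-1.1, 4.24], [0.23, 1.98], [-2.94, 2.94]. Speed limits (rad/s): [2.57, 2.57, 3.14, 3.14, 3.14, 3.14, 3.14].

## Interface

Orientations are given as [roll, pitch, yaw] about the fixed x, y, z axes, in that order (R = Rz(yaw) Ry(pitch) Rx(roll)).
In Python, from cell import * gives the robot as it stands. The module is installed in compiled form; this text tells all that it offers.
- The arm moves only by the tool play_rows, never from a script. Its argument "targets" is a list of rows, each an object with "slide": the shift along the tool's x, y, z in mm, a list of three; "turn": the turn, a rotation vector about the tool's x, y, z in degrees, a list of three; "hand": the finger opening in mm, from 0 to 85.4. A call has 1 to 5 rows; each row shifts and turns the commanded pose from where the row before left it, along the tool's axes as they then stand; what a row does not reach is not made up. A row lasts 1/8 s, in which the tool goes at most 62.5 mm and 10.7 degrees, less where a joint would pass 70% of its speed; a pose out of reach is approached as far as the arm can. A call is refused whole if a number of a shift passes 62.5 or a number of a turn 10.7, either way. A call with a gripper value outside its range is refused whole. The fingers move at their own pace and stop on an object; the grip force is fixed at half the most. Time passes only in rows, so rows that do not move let the fingers close. It gives the time, the measured TCP pose, the force and the opening at its end, in the units of the state.
- read_state(): the state, without advancing time (a new reading comes with each control period).
- get_image(name): name is "scene" or "top"; returns (picture, depth): 384x512x3 uint8, blue, green, red; 384x512 float32, mm along the optical axis (not along the pixel's ray), 0 where there is no reading.
- calibration(name): a dict with "K" (3x3 intrinsics, pixels), "R" (3x3) and "t" (3): a world point X has camera coordinates R X + t. Camera axes: x right, y down, z forward; pixel columns grow to the right and rows downward; lengths in mm; the calibration is good to about 2 mm. A picture is of the moment at which its call begins. calibration takes no time and is no camera call.
- finish_job(): hands the job in, once; it reports no verdict.
The state is a dict: "clock": time; "qpos": joint angles; "qd": joint speeds; "tau": joint torques, N m; "eef_pos": TCP position; "tool_rot": TCP orientation; "force": force on the tool from outside, world axes, zero at the start; "torque": the same for the moment, N m; "width": finger opening in mm.
Only numpy, scipy, OpenCV 4.12 (cv2) and the standard library are available. Lean on these libraries where they do the work, as an engineer would, in place of code of your own. Each camera call takes 0.05 s, during which the arm holds its last target.

## Working session

There is one attempt and no reset: what is moved stays moved. The work goes in short steps, Python scripts to look and compute and a tool call to move; the robot and the scene stay as the last step left them, time stands still between calls to the robot, and variables do not carry over. Pictures are saved under pics/ and viewed, and the job is handed in when it is done.

Besides the shell and the picture viewer there is one more tool, called by a JSON object that holds its "method" and its "body". play_rows: Moves the arm, as the interface text tells. Its arguments: {"type":"object","properties":{"targets":{"type":"array"}},"required":["targets"]}

```bash
mkdir -p pics
python3 - <<'E'
from cell import *
import cv2,numpy as np
s=read_state();print({k:np.round(v,3).tolist() for k,v in s.items()})
for n in("scene","top"):
    im,d=get_image(n);cv2.imwrite(f"pics/{n}0.png",im);np.save(f"pics/{n}0.npy",d)
    c=calibration(n);print(n,np.round(c["K"],1).tolist(),np.round(c["R"],4).tolist(),np.round(c["t"],1).tolist())
E
```

```text
{'clock': 0.0, 'qpos': [-1.357, 0.629, 0.038, 1.518, -0.027, 0.996, -0.02], 'qd': [0.001, -0.0, 0.0, 0.001, 0.0, -0.001, -0.001], 'tau': [0.001, -56.341, 1.226, -19.344, 0.011, 0.01, 0.0], 'eef_pos': [179.317, 624.127, 230.367], 'tool_rot': [3.142, 0.002, 1.291], 'force': [0.113, -0.936, -0.5], 'torque': [0.047, -0.014, 0.06], 'width': 85.288}
scene [[360.3, 0.0, 255.8], [0.0, 360.3, 192.2], [0.0, 0.0, 1.0]] [[0.785, 0.6194, 0.0116], [0.4968, -0.6181, -0.6093], [-0.3702, 0.484, -0.7929]] [-403.1, -183.5, 1237.2]
top [[484.8, 0.0, 260.7], [0.0, 484.8, 190.8], [0.0, 0.0, 1.0]] [[-0.0003, -0.9999, 0.0111], [-0.992, -0.0011, -0.126], [0.1261, -0.0111, -0.992]] [-17.5, 535.6, 1516.4]
```

View pics/scene0.png

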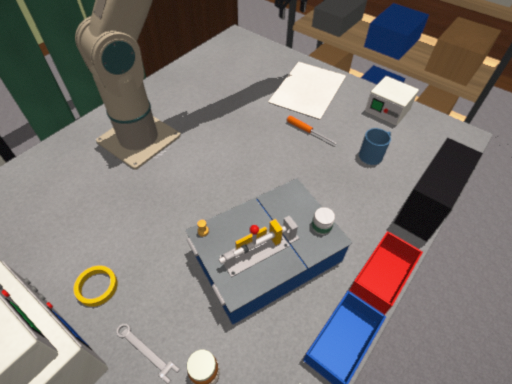

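View pics/top0.png

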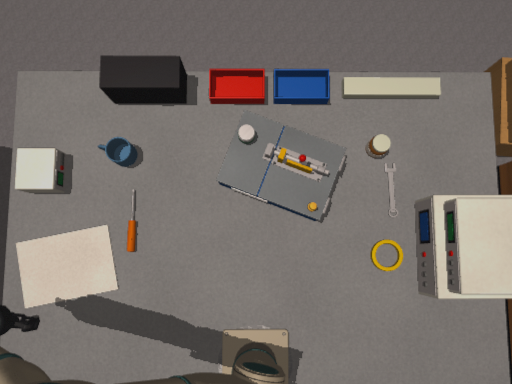

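The knob is red at about (254,229) in scene and (303,158) in top. The case is rotated, with the fitting at its front corner and the tin beyond the staple. Next I'll zoom in and measure.

```bash
cat > h.py <<'E'
import cv2,numpy as np
from cell import *
def ray(n,u,v):
    c=calibration(n);K,R,t=map(np.array,(c["K"],c["R"],c["t"]))
    d=R.T@np.linalg.inv(K)@np.array([u,v,1.]);return -R.T@t,d
def onplane(n,u,v,z):
    o,d=ray(n,u,v);return o+d*(z-o[2])/d[2]
def tri(u1,v1,u2,v2):
    o1,d1=ray("scene",u1,v1);o2,d2=ray("top",u2,v2)
    A=np.stack([d1,-d2],1);x=np.linalg.lstsq(A,o2-o1,rcond=None)[0]
    p,q=o1+x[0]*d1,o2+x[1]*d2;return (p+q)/2,np.linalg.norm(p-q)
def red(im,box):
    x0,y0,x1,y1=box;h=cv2.cvtColor(im,cv2.COLOR_BGR2HSV)[y0:y1,x0:x1]
    m=(((h[...,0]<6)|(h[...,0]>172))&(h[...,1]>150)&(h[...,2]>70)).astype(np.uint8)
    n,l,s,c=cv2.connectedComponentsWithStats(m)
    i=1+np.argmax(s[1:,4]);return c[i]+[x0,y0],s[i]
E
python3 - <<'E'
from h import *
S=cv2.imread("pics/scene0.png");T=cv2.imread("pics/top0.png")
a,sa=red(S,(200,200,330,280));b,sb=red(T,(250,130,340,200));print(a,sa,b,sb)
print(tri(*a,*b))
cv2.imwrite("pics/sz.png",cv2.resize(S[170:320,175:365],None,fx=4,fy=4,interpolation=cv2.INTER_CUBIC))
cv2.imwrite("pics/tz.png",cv2.resize(T[100:230,205:360],None,fx=4.5,fy=4.5,interpolation=cv2.INTER_CUBIC))
E
```

```text
[253.9516129  228.77419355] [50 25  9  9 62] [302.21052632 157.84210526] [49 25  7  7 38]
(array([ 610.41632183, -134.27362745,  201.80218504]), np.float64(1.2363893206565315))
```

View pics/sz.png

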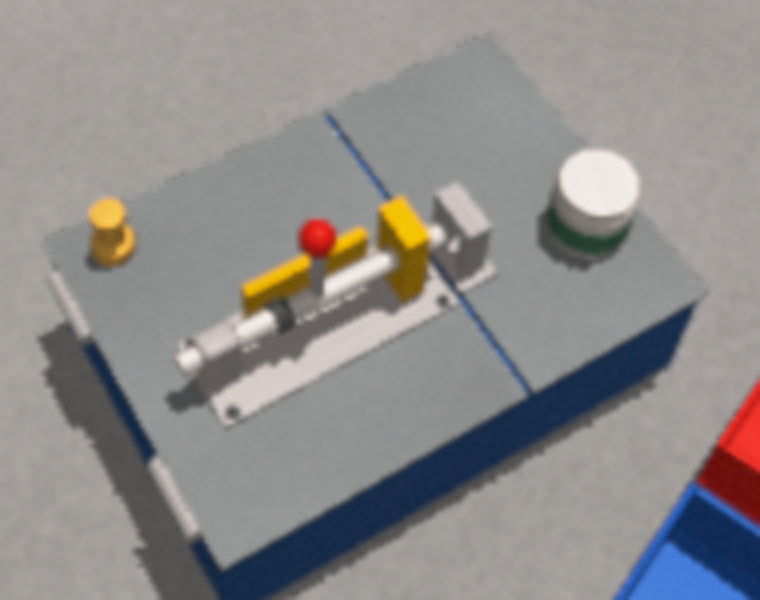

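View pics/tz.png

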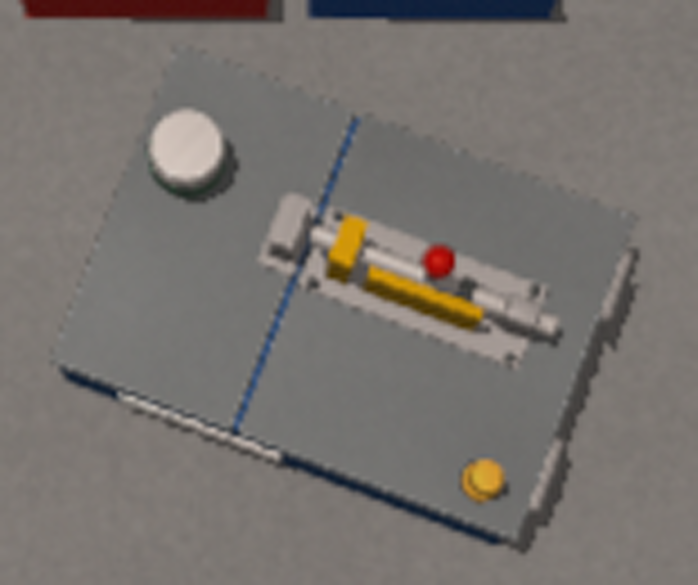

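Run:
```python
from h import *
f=lambda x,y,z:onplane("top",205+x/4.5,100+y/4.5,z)
P=[f(*p,100) for p in((180,45),(635,215),(515,535),(58,362))]  # BL,BR,FR,FL
for p in P: print(np.round(p,1))
ang=lambda d:np.degrees(np.arctan2(d[1],d[0]))
print("y-axis angs",ang(P[0]-P[1])-90,ang(P[3]-P[2])-90,"x", ang(P[0]-P[3]),ang(P[1]-P[2]))
print(np.mean(P,0))
a=f(550,330,138);b=f(315,235,138);print("rod",a,b,ang(b-a)-90)
T=cv2.imread("pics/top0.png");S=cv2.imread("pics/scene0.png")
# yellow top of the block and wall
h=cv2.cvtColor(T,cv2.COLOR_BGR2HSV);m=cv2.inRange(h,(18,150,120),(32,255,255));m[:, :250]=0;m[:,330:]=0;m[:130]=0;m[180:]=0
n,l,s,c=cv2.connectedComponentsWithStats(m);print(s,c)
for i in range(1,n):
    if s[i,4]>15:
        ys,xs=np.where(l==i);q=np.array([onplane("top",x,y,168 if s[i,0]<287 else 158) for x,y in zip(xs,ys)])
        th=np.radians(ang(P[0]-P[1])-90);Y=np.array([-np.sin(th),np.cos(th)]);X=np.array([Y[1],-Y[0]])
        kn=np.array([610.4,-134.3]);e=(q[:,:2]-kn);print(i,"y",(e@Y).min(),(e@Y).max(),"x",(e@X).min(),(e@X).max())
```

```text
[781.7  32.6 100. ]
[ 662.  -281.4  100. ]
[ 441.2 -195.1  100. ]
[559.1 114.9 100. ]
y-axis angs -20.87182968264817 -20.809510929366496 x -20.273192012240585 -21.345100604142626
[611.01270414 -82.23772282 100.        ]
rod [ 575.41193575 -215.56132847  138.        ] [639.59368928 -59.08243755 138.        ] -22.301593264384294
[[     0      0    512    384 196464]
 [   278    148      8     12     61]
 [   287    159     25     12     83]] [[255.47339462 191.52322563]
 [281.91803279 153.21311475]
 [299.06024096 164.6626506 ]]
1 y 51.22362535045243 67.52734543098715 x -17.449688494976744 15.600393720261014
2 y -38.449963214163006 39.492516234000234 x -17.862804928399488 -8.644958836901605
```

{"method": "play_rows", "body": {"targets": [{"slide": [0,0,0],"turn": [0,0,4.8],"hand": 85},{"slide": [-30,36,-2],"turn": [0,0,0],"hand": 85},{"slide": [-37,45,-2],"turn": [0,0,0],"hand": 85},{"slide": [-37,45,-2],"turn": [0,0,0],"hand": 85},{"slide": [-37,45,-2],"turn": [0,0,0],"hand": 85}]}}

```text
clock: 0.72
eef_pos: [289.9, 430.3, 239.1]
tool_rot: [3.141, 0.0, 1.207]
force: [0.6, -0.8, 0.9]
width: 84.8
```

{"method": "play_rows", "body": {"targets": [{"slide": [-38,46,0],"turn": [0,0,0],"hand": 85},{"slide": [-38,46,0],"turn": [0,0,0],"hand": 85},{"slide": [-38,46,0],"turn": [0,0,0],"hand": 85},{"slide": [-38,46,0],"turn": [0,0,0],"hand": 85},{"slide": [-38,46,0],"turn": [0,0,0],"hand": 85}]}}

```text
clock: 1.35
eef_pos: [437.1, 171.0, 239.2]
tool_rot: [-3.142, -0.0, 1.207]
force: [0.4, 0.4, 0.2]
width: 85.2
```

{"method": "play_rows", "body": {"targets": [{"slide": [-38,46,0],"turn": [0,0,0],"hand": 70},{"slide": [-38,46,0],"turn": [0,0,0],"hand": 70},{"slide": [-38,46,0],"turn": [0,0,0],"hand": 70},{"slide": [-36,44,0],"turn": [0,0,0],"hand": 70},{"slide": [-16,20,0],"turn": [0,0,0],"hand": 70}]}}

```text
clock: 1.98
eef_pos: [567.1, -58.5, 238.9]
tool_rot: [3.141, 0.002, 1.202]
force: [-0.5, 0.7, -0.3]
width: 70.3
```

{"method": "play_rows", "body": {"targets": [{"slide": [0,0,0],"turn": [0,0,0],"hand": 70},{"slide": [0,0,0],"turn": [0,0,0],"hand": 70}]}}

```text
clock: 2.22
eef_pos: [565.5, -52.9, 238.9]
tool_rot: [-3.14, -0.001, 1.208]
force: [-0.6, 0.8, -1.3]
width: 70.3
```

```bash
cat > st.py <<'E'
from h import *
Y=np.array([.355,.935]);X=np.array([.935,-.355]);K=np.array([610.4,-134.3])
s=read_state();p=s["eef_pos"];e=np.array(p[:2])-K;F=np.array(s["force"])
print("clk",round(s["clock"],2),"rel knob0: y %.1f x %.1f z %.1f"%(e@Y,e@X,p[2]),"F y %.1f x %.1f z %.1f"%(F[:2]@Y,F[:2]@X,F[2]),"rot",np.round(s["tool_rot"],3),"w",s["width"],"j",np.round(s["qpos"],2))
E
python3 st.py
python3 - <<'E'
from h import *
for n in("scene","top"):
    im,d=get_image(n);cv2.imwrite(f"pics/{n}1.png",im)
S=cv2.imread("pics/scene1.png")
cv2.imwrite("pics/sz1.png",cv2.resize(S[100:300,155:375],None,fx=3,fy=3,interpolation=cv2.INTER_CUBIC))
E
```

```text
clk 2.23 rel knob0: y 60.2 x -70.9 z 238.9 F y 0.5 x -0.9 z -1.3 rot [-3.140e+00 -1.000e-03  1.208e+00] w 70.27207980577977 j [-0.05  0.51  0.14  1.74 -0.09  0.9   1.34]
```

View pics/sz1.png

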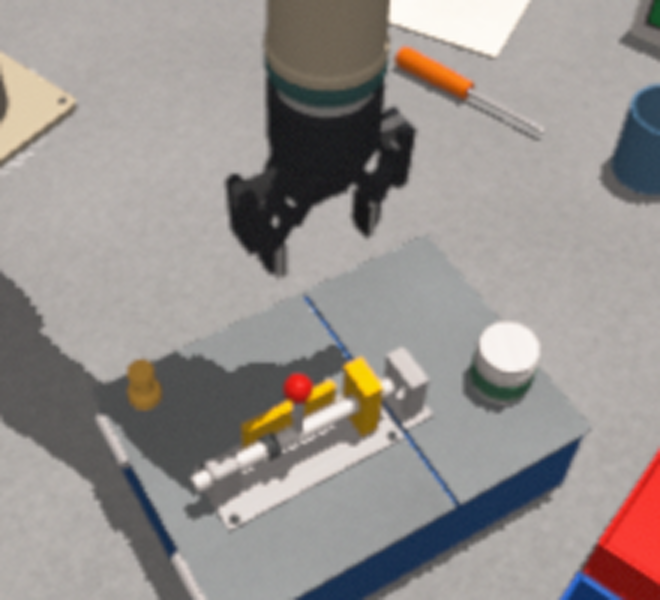

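The gripper is still short of the knob, by 60 mm in y and 71 mm in x, and the path is clear.

{"method": "play_rows", "body": {"targets": [{"slide": [-30,35.5,0],"turn": [0,0,0],"hand": 60},{"slide": [-30,35.5,0],"turn": [0,0,0],"hand": 60},{"slide": [0,0,0],"turn": [0,0,0],"hand": 60},{"slide": [0,0,0],"turn": [0,0,0],"hand": 60}]}}

```text
clock: 2.82
eef_pos: [610.9, -133.7, 239.1]
tool_rot: [-3.14, -0.001, 1.209]
force: [0.8, 0.7, -0.2]
width: 59.9
```

```bash
python3 st.py
```

```text
clk 2.83 rel knob0: y 0.8 x 0.2 z 239.1 F y 0.9 x 0.5 z -0.2 rot [-3.140e+00 -1.000e-03  1.209e+00] w 59.89543938487996 j [ 0.08  0.59  0.14  1.58 -0.1   0.98  1.47]
```

{"method": "play_rows", "body": {"targets": [{"slide": [-1,0,20],"turn": [0,0,0],"hand": 50},{"slide": [0,0,20],"turn": [0,0,0],"hand": 50},{"slide": [0,0,16],"turn": [0,0,0],"hand": 50},{"slide": [0,0,0],"turn": [0,0,0],"hand": 50},{"slide": [0,0,0],"turn": [0,0,0],"hand": 50}]}}

```text
clock: 3.45
eef_pos: [611.4, -136.1, 184.0]
tool_rot: [3.141, -0.0, 1.208]
force: [0.8, 0.3, 0.7]
width: 49.6
```

```bash
python3 st.py
python3 - <<'E'
from h import *
for n in("scene","top"):
    im,d=get_image(n);cv2.imwrite(f"pics/{n}2.png",im)
S=cv2.imread("pics/scene2.png");T=cv2.imread("pics/top2.png")
cv2.imwrite("pics/sz2.png",np.hstack([cv2.resize(S[180:280,205:305],None,fx=4,fy=4,interpolation=cv2.INTER_CUBIC),cv2.resize(T[110:210,250:350],None,fx=4,fy=4,interpolation=cv2.INTER_CUBIC)]))
E
```

```text
clk 3.45 rel knob0: y -1.3 x 1.6 z 184.0 F y 0.5 x 0.6 z 0.7 rot [ 3.141 -0.     1.208] w 49.56947228293169 j [ 0.09  0.65  0.13  1.64 -0.11  0.86  1.48]
```

View pics/sz2.png

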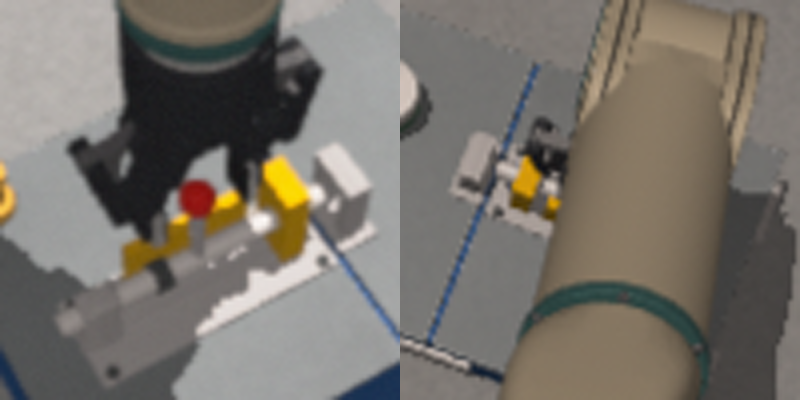

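The knob sits between the open fingers in the scene view. Closing on it now.

{"method": "play_rows", "body": {"targets": [{"slide": [0,0,0],"turn": [0,0,0],"hand": 35},{"slide": [0,0,0],"turn": [0,0,0],"hand": 25},{"slide": [0,0,0],"turn": [0,0,0],"hand": 17},{"slide": [0,0,0],"turn": [0,0,0],"hand": 17},{"slide": [0,0,0],"turn": [0,0,0],"hand": 17}]}}

```text
clock: 4.18
eef_pos: [611.3, -136.3, 183.8]
tool_rot: [3.141, -0.0, 1.207]
force: [-0.8, 1.4, 5.3]
width: 18.3
```

```bash
python3 st.py;python3 st.py;python3 st.py
```

```text
clk 4.17 rel knob0: y -1.6 x 1.5 z 183.8 F y 1.0 x -1.3 z 5.3 rot [ 3.141 -0.     1.207] w 18.269775646532345 j [ 0.09  0.65  0.13  1.64 -0.11  0.86  1.48]
clk 4.17 rel knob0: y -1.6 x 1.5 z 183.8 F y 1.0 x -1.3 z 5.3 rot [ 3.141 -0.     1.207] w 18.269775646532345 j [ 0.09  0.65  0.13  1.64 -0.11  0.86  1.48]
clk 4.17 rel knob0: y -1.6 x 1.5 z 183.8 F y 1.0 x -1.3 z 5.3 rot [ 3.141 -0.     1.207] w 18.269775646532345 j [ 0.09  0.65  0.13  1.64 -0.11  0.86  1.48]
```

Width 18.3 is less than the 22 mm knob and Fz pushes up, so the pinch is above the knob's equator. I'll reopen slightly, go lower and regrip.

{"method": "play_rows", "body": {"targets": [{"slide": [0,0,0],"turn": [0,0,0],"hand": 34},{"slide": [0,0,0],"turn": [0,0,0],"hand": 34},{"slide": [0,0,5],"turn": [0,0,0],"hand": 34},{"slide": [0,0,0],"turn": [0,0,0],"hand": 34}]}}

```text
clock: 4.68
eef_pos: [610.5, -136.4, 177.5]
tool_rot: [-3.14, 0.0, 1.207]
force: [-0.5, 0.3, -0.5]
width: 34.4
```

{"method": "play_rows", "body": {"targets": [{"slide": [0,0,0],"turn": [0,0,0],"hand": 20},{"slide": [0,0,0],"turn": [0,0,0],"hand": 20},{"slide": [0,0,0],"turn": [0,0,0],"hand": 20},{"slide": [0,0,0],"turn": [0,0,0],"hand": 20}]}}

```text
clock: 5.18
eef_pos: [610.9, -136.3, 178.2]
tool_rot: [-3.141, -0.0, 1.207]
force: [-0.0, 0.4, -2.4]
width: 20.4
```

```bash
python3 st.py
python3 - <<'E'
from h import *
S,_=get_image("scene");cv2.imwrite("pics/scene3.png",S)
cv2.imwrite("pics/sz3.png",cv2.resize(S[180:280,205:305],None,fx=6,fy=6,interpolation=cv2.INTER_CUBIC))
E
```

```text
clk 5.17 rel knob0: y -1.7 x 1.2 z 178.2 F y 0.4 x -0.2 z -2.4 rot [-3.141 -0.     1.207] w 20.3598767895558 j [ 0.09  0.66  0.13  1.65 -0.11  0.85  1.48]
```

View pics/sz3.png

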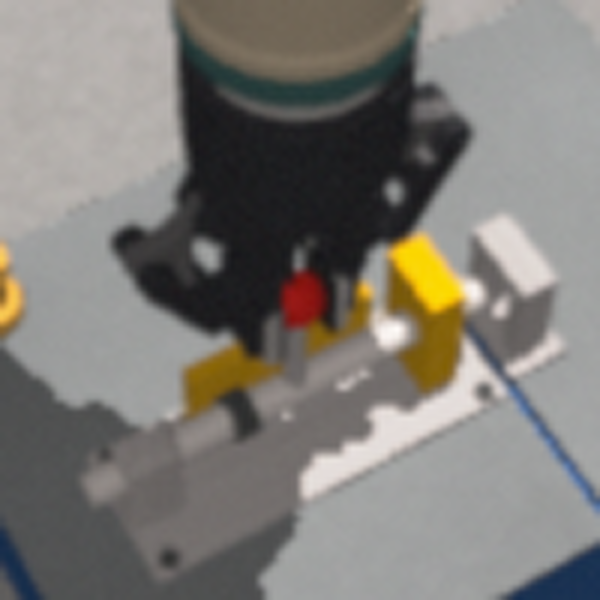

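{"method": "play_rows", "body": {"targets": [{"slide": [0,0,-1],"turn": [0,0,0],"hand": 15},{"slide": [0,0,0],"turn": [0,0,0],"hand": 15},{"slide": [0,0,0],"turn": [0,0,0],"hand": 15}]}}

```text
clock: 5.6
eef_pos: [610.7, -136.3, 178.5]
tool_rot: [-3.141, 0.0, 1.207]
force: [3.2, 0.8, -11.2]
width: 19.1
```

```bash
python3 st.py
```

```text
clk 5.6 rel knob0: y -1.7 x 1.0 z 178.5 F y 1.9 x 2.8 z -11.2 rot [-3.141  0.     1.207] w 19.097060524727873 j [ 0.09  0.66  0.13  1.64 -0.11  0.85  1.48]
```

{"method": "play_rows", "body": {"targets": [{"slide": [0,0,0.8],"turn": [0,0,0],"hand": 15},{"slide": [1,0,0],"turn": [0,0,0],"hand": 15},{"slide": [2,0,0],"turn": [0,0,0],"hand": 15},{"slide": [2,0,0],"turn": [0,0,0],"hand": 15}]}}

```text
clock: 6.1
eef_pos: [612.3, -132.6, 178.4]
tool_rot: [-3.141, 0.001, 1.207]
force: [-0.3, -1.8, -8.1]
width: 18.5
```

```bash
python3 st.py
```

```text
clk 6.1 rel knob0: y 2.3 x 1.1 z 178.4 F y -1.8 x 0.4 z -8.1 rot [-3.141e+00  1.000e-03  1.207e+00] w 18.52555659783998 j [ 0.09  0.66  0.14  1.64 -0.11  0.85  1.47]
```

{"method": "play_rows", "body": {"targets": [{"slide": [0,0,0],"turn": [0,0,0],"hand": 26},{"slide": [0,0,0],"turn": [0,0,0],"hand": 26},{"slide": [0,0,-2],"turn": [0,0,0],"hand": 26},{"slide": [0,0,0],"turn": [0,0,0],"hand": 26}]}}

```text
clock: 6.6
eef_pos: [613.2, -131.7, 181.2]
tool_rot: [3.14, -0.0, 1.207]
force: [0.0, 0.7, -0.4]
width: 26.0
```

{"method": "play_rows", "body": {"targets": [{"slide": [0,0,0],"turn": [0,0,0],"hand": 18},{"slide": [0,0,0],"turn": [0,0,0],"hand": 18},{"slide": [0,0,0],"turn": [0,0,0],"hand": 18},{"slide": [0,0,0],"turn": [0,0,0],"hand": 18}]}}

```text
clock: 7.1
eef_pos: [613.1, -132.0, 181.2]
tool_rot: [3.141, -0.0, 1.207]
force: [-1.5, 0.7, 5.8]
width: 19.2
```

```bash
python3 st.py
```

```text
clk 7.1 rel knob0: y 3.1 x 1.7 z 181.2 F y 0.1 x -1.7 z 5.8 rot [ 3.141 -0.     1.207] w 19.213250388759537 j [ 0.09  0.65  0.14  1.64 -0.11  0.85  1.47]
```

{"method": "play_rows", "body": {"targets": [{"slide": [0,0,-0.5],"turn": [0,0,0],"hand": 18},{"slide": [2,0,0],"turn": [0,0,0],"hand": 18},{"slide": [3,0,0],"turn": [0,0,0],"hand": 18},{"slide": [3,0,0],"turn": [0,0,0],"hand": 18},{"slide": [3,0,0],"turn": [0,0,0],"hand": 18}]}}

```text
clock: 7.72
eef_pos: [617.1, -121.5, 181.2]
tool_rot: [3.141, 0.0, 1.207]
force: [-1.1, -1.8, 4.9]
width: 18.9
```

```bash
python3 st.py
```

```text
clk 7.72 rel knob0: y 14.3 x 1.7 z 181.2 F y -2.1 x -0.4 z 4.9 rot [3.141 0.    1.207] w 18.93337502816398 j [ 0.07  0.66  0.14  1.63 -0.11  0.86  1.45]
```

{"method": "play_rows", "body": {"targets": [{"slide": [4,0,0],"turn": [0,0,0],"hand": 18},{"slide": [4,0,0],"turn": [0,0,0],"hand": 18},{"slide": [3,0,0],"turn": [0,0,0],"hand": 18},{"slide": [3,0,0],"turn": [0,0,0],"hand": 18},{"slide": [2,0,0],"turn": [0,0,0],"hand": 18}]}}

```text
clock: 8.35
eef_pos: [622.9, -106.4, 181.2]
tool_rot: [3.141, -0.0, 1.207]
force: [0.9, -3.0, 4.7]
width: 19.3
```

```bash
python3 st.py
python3 - <<'E'
from h import *
S,_=get_image("scene");cv2.imwrite("pics/scene4.png",S)
cv2.imwrite("pics/sz4.png",cv2.resize(S[180:280,205:305],None,fx=6,fy=6,interpolation=cv2.INTER_CUBIC))
E
```

```text
clk 8.35 rel knob0: y 30.5 x 1.8 z 181.2 F y -2.5 x 1.9 z 4.7 rot [ 3.141 -0.     1.207] w 19.26450510479137 j [ 0.04  0.66  0.14  1.63 -0.11  0.86  1.43]
```

View pics/sz4.png

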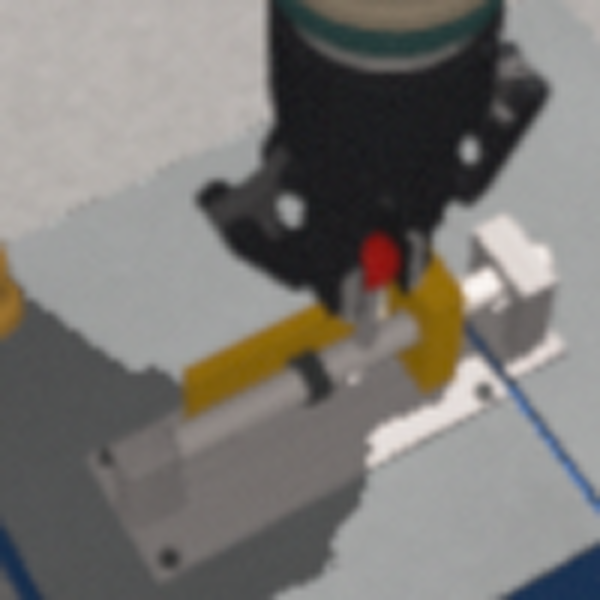

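The stem is still roughly 15 mm short of the stop block. The finger is above the block.

{"method": "play_rows", "body": {"targets": [{"slide": [1,0,0],"turn": [0,0,0],"hand": 18},{"slide": [1,0,0],"turn": [0,0,0],"hand": 18},{"slide": [1,0,0],"turn": [0,0,0],"hand": 18},{"slide": [1,0,0],"turn": [0,0,0],"hand": 18},{"slide": [1,0,0],"turn": [0,0,0],"hand": 18}]}}

```text
clock: 9.02
eef_pos: [624.6, -101.9, 181.2]
tool_rot: [3.141, -0.0, 1.207]
force: [-0.1, -2.3, 5.3]
width: 19.1
```

```bash
python3 st.py
```

```text
clk 9.03 rel knob0: y 35.3 x 1.8 z 181.2 F y -2.2 x 0.8 z 5.3 rot [ 3.141 -0.     1.207] w 19.065135980696162 j [ 0.03  0.66  0.14  1.62 -0.11  0.86  1.42]
```

{"method": "play_rows", "body": {"targets": [{"slide": [0.8,0,0],"turn": [0,0,0],"hand": 18},{"slide": [0.8,0,0],"turn": [0,0,0],"hand": 18},{"slide": [0.8,0,0],"turn": [0,0,0],"hand": 18}]}}

```text
clock: 9.4
eef_pos: [625.5, -99.7, 181.2]
tool_rot: [3.141, -0.0, 1.207]
force: [0.1, -2.1, 4.4]
width: 19.2
```

```bash
python3 st.py
```

```text
clk 9.4 rel knob0: y 37.7 x 1.8 z 181.2 F y -1.9 x 0.9 z 4.4 rot [ 3.141 -0.     1.207] w 19.23406206531793 j [ 0.03  0.66  0.14  1.62 -0.11  0.86  1.42]
```

{"method": "play_rows", "body": {"targets": [{"slide": [0.7,0,0],"turn": [0,0,0],"hand": 18},{"slide": [0.7,0,0],"turn": [0,0,0],"hand": 18}]}}

```text
clock: 9.65
eef_pos: [626.0, -98.4, 181.2]
tool_rot: [3.141, -0.0, 1.207]
force: [0.1, -3.0, 5.0]
width: 19.1
```

{"method": "play_rows", "body": {"targets": [{"slide": [0.7,0,0],"turn": [0,0,0],"hand": 18},{"slide": [0.7,0,0],"turn": [0,0,0],"hand": 18}]}}

```text
clock: 9.9
eef_pos: [626.5, -97.1, 181.2]
tool_rot: [3.141, -0.0, 1.207]
force: [-0.6, -1.9, 4.3]
width: 19.1
```

```bash
python3 st.py
```

```text
clk 9.9 rel knob0: y 40.5 x 1.8 z 181.2 F y -2.0 x 0.1 z 4.3 rot [ 3.141 -0.     1.207] w 19.067365720819414 j [ 0.03  0.66  0.14  1.62 -0.11  0.87  1.41]
```

{"method": "play_rows", "body": {"targets": [{"slide": [0.6,0,0],"turn": [0,0,0],"hand": 18},{"slide": [0.6,0,0],"turn": [0,0,0],"hand": 18}]}}

```text
clock: 10.15
eef_pos: [626.9, -96.0, 181.2]
tool_rot: [3.141, -0.0, 1.207]
force: [0.2, -2.8, 5.2]
width: 19.3
```

{"method": "play_rows", "body": {"targets": [{"slide": [0.6,0,0],"turn": [0,0,0],"hand": 18},{"slide": [0.6,0,0],"turn": [0,0,0],"hand": 18}]}}

```text
clock: 10.4
eef_pos: [627.3, -94.9, 181.2]
tool_rot: [3.14, -0.0, 1.207]
force: [0.7, -2.4, 5.9]
width: 18.9
```

{"method": "play_rows", "body": {"targets": [{"slide": [0.6,0,0],"turn": [0,0,0],"hand": 18},{"slide": [0.6,0,0],"turn": [0,0,0],"hand": 18}]}}

```text
clock: 10.65
eef_pos: [627.8, -93.8, 181.2]
tool_rot: [3.141, -0.0, 1.207]
force: [0.8, -2.7, 5.1]
width: 19.0
```

{"method": "play_rows", "body": {"targets": [{"slide": [0.6,0,0],"turn": [0,0,0],"hand": 18},{"slide": [0.6,0,0],"turn": [0,0,0],"hand": 18}]}}

```text
clock: 10.9
eef_pos: [628.2, -92.6, 181.2]
tool_rot: [3.141, -0.0, 1.207]
force: [-0.3, -3.1, 5.4]
width: 18.7
```

{"method": "play_rows", "body": {"targets": [{"slide": [0.6,0,0],"turn": [0,0,0],"hand": 18},{"slide": [0.6,0,0],"turn": [0,0,0],"hand": 18}]}}

```text
clock: 11.15
eef_pos: [628.6, -91.6, 181.2]
tool_rot: [3.14, -0.0, 1.207]
force: [0.5, -2.6, 5.6]
width: 19.0
```

{"method": "play_rows", "body": {"targets": [{"slide": [0.6,0,0],"turn": [0,0,0],"hand": 18},{"slide": [0.6,0,0],"turn": [0,0,0],"hand": 18}]}}

```text
clock: 11.4
eef_pos: [628.7, -91.4, 181.2]
tool_rot: [3.141, 0.001, 1.207]
force: [-0.7, -4.6, 5.8]
width: 19.4
```

{"method": "play_rows", "body": {"targets": [{"slide": [0.3,0,0],"turn": [0,0,0],"hand": 18}]}}

```text
clock: 11.52
eef_pos: [628.7, -91.4, 181.2]
tool_rot: [3.141, 0.002, 1.207]
force: [-0.7, -5.1, 5.6]
width: 19.0
```

```bash
python3 st.py
python3 - <<'E'
from h import *
S,_=get_image("scene");cv2.imwrite("pics/scene5.png",S)
cv2.imwrite("pics/sz5.png",cv2.resize(S[180:280,205:305],None,fx=6,fy=6,interpolation=cv2.INTER_CUBIC))
E
python3 st.py
```

```text
clk 11.53 rel knob0: y 46.6 x 1.8 z 181.2 F y -5.0 x 1.1 z 5.6 rot [3.141e+00 2.000e-03 1.207e+00] w 19.025031728947145 j [ 0.02  0.66  0.14  1.62 -0.11  0.87  1.4 ]
clk 11.57 rel knob0: y 46.6 x 1.9 z 181.2 F y -5.3 x 0.8 z 6.5 rot [3.141e+00 2.000e-03 1.207e+00] w 18.80492206574361 j [ 0.02  0.66  0.14  1.62 -0.11  0.87  1.4 ]
```

View pics/sz5.png

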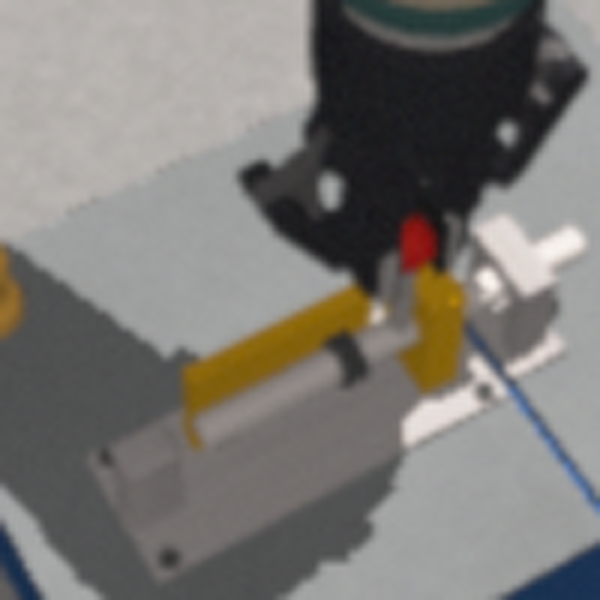

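Contact with the stop is confirmed: motion stopped at y 46.6 with Fy rising to −5. The picture shows the stem against the yellow block. I'll back off slightly within the 2.5 mm play.

{"method": "play_rows", "body": {"targets": [{"slide": [-1.3,0,0],"turn": [0,0,0],"hand": 18},{"slide": [-0.7,0,0],"turn": [0,0,0],"hand": 18},{"slide": [0,0,0],"turn": [0,0,0],"hand": 18}]}}

```text
clock: 11.95
eef_pos: [628.6, -91.6, 181.2]
tool_rot: [3.14, -0.001, 1.207]
force: [2.2, -2.0, 4.7]
width: 19.4
```

```bash
python3 st.py
```

```text
clk 11.95 rel knob0: y 46.4 x 1.8 z 181.2 F y -1.1 x 2.8 z 4.7 rot [ 3.140e+00 -1.000e-03  1.207e+00] w 19.427251056184783 j [ 0.02  0.66  0.14  1.62 -0.11  0.87  1.41]
```

{"method": "play_rows", "body": {"targets": [{"slide": [-0.7,0,0],"turn": [0,0,0],"hand": 18},{"slide": [-0.7,0,0],"turn": [0,0,0],"hand": 18}]}}

```text
clock: 12.2
eef_pos: [628.4, -91.8, 181.2]
tool_rot: [3.141, -0.002, 1.208]
force: [2.8, 0.8, 4.9]
width: 19.5
```

```bash
python3 st.py
```

```text
clk 12.2 rel knob0: y 46.1 x 1.7 z 181.2 F y 1.8 x 2.4 z 4.9 rot [ 3.141e+00 -2.000e-03  1.208e+00] w 19.515039354678194 j [ 0.02  0.66  0.14  1.62 -0.11  0.87  1.41]
```

{"method": "play_rows", "body": {"targets": [{"slide": [-0.5,0,0],"turn": [0,0,0],"hand": 18},{"slide": [0,0,0],"turn": [0,0,0],"hand": 18}]}}

```text
clock: 12.45
eef_pos: [628.1, -92.3, 181.2]
tool_rot: [3.141, -0.002, 1.208]
force: [1.9, 1.2, 4.8]
width: 18.7
```

```bash
python3 st.py
```

```text
clk 12.45 rel knob0: y 45.6 x 1.7 z 181.2 F y 1.8 x 1.4 z 4.8 rot [ 3.141e+00 -2.000e-03  1.208e+00] w 18.715149740502067 j [ 0.02  0.66  0.14  1.62 -0.11  0.87  1.41]
```

{"method": "play_rows", "body": {"targets": [{"slide": [0,-2,0],"turn": [0,0,0],"hand": 18},{"slide": [0,-2,0.3],"turn": [0,0,0],"hand": 18},{"slide": [0,-2,0.3],"turn": [0,0,0],"hand": 18}]}}

```text
clock: 12.82
eef_pos: [623.0, -91.1, 180.9]
tool_rot: [3.139, -0.001, 1.208]
force: [4.1, 0.7, 5.2]
width: 19.2
```

```bash
python3 st.py
```

```text
clk 12.82 rel knob0: y 44.9 x -3.6 z 180.9 F y 2.1 x 3.6 z 5.2 rot [ 3.139e+00 -1.000e-03  1.208e+00] w 19.240079898096393 j [ 0.02  0.66  0.14  1.64 -0.11  0.85  1.41]
```

{"method": "play_rows", "body": {"targets": [{"slide": [0.9,-1,0.2],"turn": [0,0,0],"hand": 18},{"slide": [0.6,-1,0.2],"turn": [0,0,0],"hand": 18},{"slide": [0,-1,0.2],"turn": [0,0,0],"hand": 18}]}}

```text
clock: 13.2
eef_pos: [620.9, -90.1, 180.6]
tool_rot: [3.137, 0.0, 1.207]
force: [3.5, -1.3, 5.8]
width: 18.8
```

```bash
python3 st.py
```

```text
clk 13.2 rel knob0: y 45.0 x -5.9 z 180.6 F y -0.0 x 3.8 z 5.8 rot [3.137 0.    1.207] w 18.81044753053441 j [ 0.01  0.65  0.14  1.64 -0.11  0.85  1.4 ]
```

{"method": "play_rows", "body": {"targets": [{"slide": [0.5,-1.2,0.3],"turn": [0,0,0],"hand": 18},{"slide": [0,-1.2,0.3],"turn": [0,0,0],"hand": 18}]}}

```text
clock: 13.45
eef_pos: [619.1, -89.4, 180.3]
tool_rot: [3.136, 0.001, 1.207]
force: [4.6, -2.2, 6.5]
width: 18.7
```

```bash
python3 st.py
python3 - <<'E'
from h import *
S,_=get_image("scene");cv2.imwrite("pics/scene6.png",S)
cv2.imwrite("pics/sz6.png",cv2.resize(S[180:280,205:305],None,fx=6,fy=6,interpolation=cv2.INTER_CUBIC))
E
```

```text
clk 13.45 rel knob0: y 45.1 x -7.8 z 180.3 F y -0.4 x 5.0 z 6.5 rot [3.136e+00 1.000e-03 1.207e+00] w 18.683479900999526 j [ 0.01  0.65  0.14  1.65 -0.11  0.84  1.4 ]
```

View pics/sz6.png

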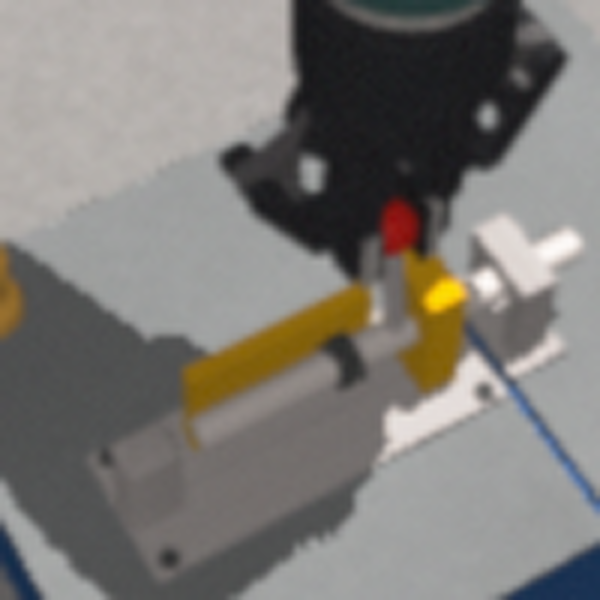

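{"method": "play_rows", "body": {"targets": [{"slide": [0,-0.5,0.2],"turn": [0,0,0],"hand": 18},{"slide": [0,-0.5,0.2],"turn": [0,0,0],"hand": 18}]}}

```text
clock: 13.75
eef_pos: [618.0, -89.0, 179.9]
tool_rot: [3.137, 0.001, 1.206]
force: [3.1, -2.5, 8.6]
width: 19.4
```

```bash
python3 st.py
```

```text
clk 13.75 rel knob0: y 45.0 x -9.0 z 179.9 F y -1.2 x 3.8 z 8.6 rot [3.137e+00 1.000e-03 1.206e+00] w 19.386422868549435 j [ 0.01  0.65  0.14  1.65 -0.11  0.84  1.4 ]
```

{"method": "play_rows", "body": {"targets": [{"slide": [0,-0.7,0],"turn": [0,0,0],"hand": 18},{"slide": [0,-0.7,0],"turn": [0,0,0],"hand": 18}]}}

```text
clock: 14.0
eef_pos: [616.7, -88.5, 179.7]
tool_rot: [3.137, 0.001, 1.206]
force: [4.7, -2.1, 5.4]
width: 19.4
```

```bash
python3 st.py
```

```text
clk 14.0 rel knob0: y 45.1 x -10.4 z 179.7 F y -0.3 x 5.1 z 5.4 rot [3.137e+00 1.000e-03 1.206e+00] w 19.39805187918162 j [ 0.01  0.65  0.14  1.66 -0.11  0.84  1.4 ]
```

{"method": "play_rows", "body": {"targets": [{"slide": [0,-0.7,0.2],"turn": [0,0,0],"hand": 18},{"slide": [0,-0.7,0.2],"turn": [0,0,0],"hand": 18}]}}

```text
clock: 14.25
eef_pos: [615.0, -87.8, 179.2]
tool_rot: [3.138, 0.001, 1.206]
force: [3.0, -1.7, 6.8]
width: 18.9
```

```bash
python3 st.py
```

```text
clk 14.25 rel knob0: y 45.1 x -12.2 z 179.2 F y -0.5 x 3.4 z 6.8 rot [3.138e+00 1.000e-03 1.206e+00] w 18.934165636362405 j [ 0.01  0.65  0.14  1.66 -0.11  0.84  1.4 ]
```

Still free. Continuing in small steps.

{"method": "play_rows", "body": {"targets": [{"slide": [0,-0.8,0.2],"turn": [0,0,0],"hand": 18},{"slide": [0,-0.8,0.2],"turn": [0,0,0],"hand": 18}]}}

```text
clock: 14.5
eef_pos: [613.8, -87.4, 178.9]
tool_rot: [3.137, 0.0, 1.206]
force: [3.8, -3.0, 6.1]
width: 19.3
```

```bash
python3 st.py
```

```text
clk 14.5 rel knob0: y 45.1 x -13.5 z 178.9 F y -1.5 x 4.6 z 6.1 rot [3.137 0.    1.206] w 19.29991994133376 j [ 0.01  0.64  0.14  1.67 -0.11  0.83  1.4 ]
```

{"method": "play_rows", "body": {"targets": [{"slide": [0,-0.8,0.2],"turn": [0,0,0],"hand": 18},{"slide": [0,-0.8,0.2],"turn": [0,0,0],"hand": 18}]}}

```text
clock: 14.75
eef_pos: [611.8, -86.6, 178.4]
tool_rot: [3.138, 0.0, 1.206]
force: [3.8, -1.5, 6.5]
width: 19.3
```

```bash
python3 st.py
```

```text
clk 14.75 rel knob0: y 45.1 x -15.6 z 178.4 F y -0.0 x 4.1 z 6.5 rot [3.138 0.    1.206] w 19.344154213140392 j [ 0.01  0.64  0.14  1.67 -0.11  0.83  1.4 ]
```

{"method": "play_rows", "body": {"targets": [{"slide": [0,-0.9,0.3],"turn": [0,0,0],"hand": 18},{"slide": [0,-0.9,0.3],"turn": [0,0,0],"hand": 18}]}}

```text
clock: 15.0
eef_pos: [610.5, -86.1, 177.9]
tool_rot: [3.137, 0.0, 1.206]
force: [3.6, -2.9, 6.2]
width: 19.1
```

```bash
python3 st.py
```

```text
clk 15.0 rel knob0: y 45.1 x -17.0 z 177.9 F y -1.4 x 4.4 z 6.2 rot [3.137 0.    1.206] w 19.142378351036843 j [ 0.01  0.64  0.14  1.68 -0.11  0.83  1.4 ]
```

{"method": "play_rows", "body": {"targets": [{"slide": [0,-1,0.3],"turn": [0,0,0],"hand": 18},{"slide": [0,-1,0.3],"turn": [0,0,0],"hand": 18}]}}

```text
clock: 15.25
eef_pos: [608.2, -85.2, 177.1]
tool_rot: [3.138, 0.0, 1.205]
force: [3.8, -1.8, 6.8]
width: 18.9
```

```bash
python3 st.py
```

```text
clk 15.25 rel knob0: y 45.1 x -19.5 z 177.1 F y -0.3 x 4.2 z 6.8 rot [3.138 0.    1.205] w 18.939776727811154 j [ 0.01  0.64  0.14  1.68 -0.11  0.82  1.4 ]
```

{"method": "play_rows", "body": {"targets": [{"slide": [0,-1,0.4],"turn": [0,0,0],"hand": 18},{"slide": [0,-1,0.4],"turn": [0,0,0],"hand": 18}]}}

```text
clock: 15.5
eef_pos: [606.1, -84.4, 176.3]
tool_rot: [3.139, 0.001, 1.207]
force: [1.3, -1.4, 6.1]
width: 19.0
```

```bash
python3 st.py
```

```text
clk 15.5 rel knob0: y 45.2 x -21.8 z 176.3 F y -0.9 x 1.7 z 6.1 rot [3.139e+00 1.000e-03 1.207e+00] w 19.009340077276207 j [ 0.01  0.64  0.14  1.69 -0.11  0.82  1.4 ]
```

{"method": "play_rows", "body": {"targets": [{"slide": [0,-1.3,0.6],"turn": [0,0,0],"hand": 18},{"slide": [0,-1.3,0.6],"turn": [0,0,0],"hand": 18}]}}

```text
clock: 15.75
eef_pos: [604.0, -83.6, 175.4]
tool_rot: [3.138, 0.0, 1.205]
force: [1.9, -1.6, 9.7]
width: 18.9
```

```bash
python3 st.py
```

```text
clk 15.75 rel knob0: y 45.1 x -24.0 z 175.4 F y -0.8 x 2.4 z 9.7 rot [3.138 0.    1.205] w 18.88245449426019 j [ 0.    0.64  0.14  1.7  -0.11  0.81  1.4 ]
```

{"method": "play_rows", "body": {"targets": [{"slide": [0,-1.2,0.6],"turn": [0,0,0],"hand": 18}]}}

```text
clock: 15.88
eef_pos: [602.3, -82.9, 174.6]
tool_rot: [3.14, 0.0, 1.206]
force: [0.8, -0.8, 8.4]
width: 19.3
```

```bash
python3 st.py
python3 - <<'E'
from h import *
S,_=get_image("scene");cv2.imwrite("pics/scene7.png",S)
cv2.imwrite("pics/sz7.png",cv2.resize(S[180:280,205:305],None,fx=6,fy=6,interpolation=cv2.INTER_CUBIC))
E
```

```text
clk 15.88 rel knob0: y 45.2 x -25.9 z 174.6 F y -0.5 x 1.1 z 8.4 rot [3.14  0.    1.206] w 19.25581667388624 j [ 0.    0.64  0.14  1.7  -0.11  0.81  1.4 ]
```

View pics/sz7.png

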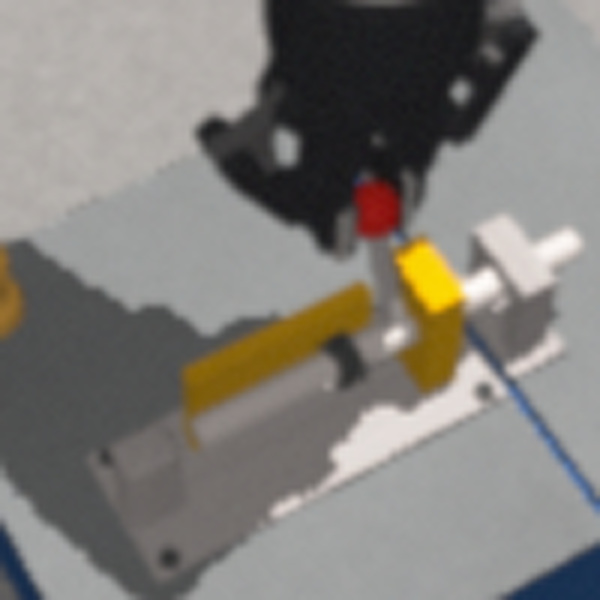

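```bash
cat > kn.py <<'E'
from h import *
import sys
Y=np.array([.355,.935]);X=np.array([.935,-.355]);K=np.array([610.4,-134.3])
def knob(S,y):
    c,s=red(S,(200,170,330,280))
    o,d=ray("scene",*c);t=(y-(o[:2]-K)@Y)/(d[:2]@Y);p=o+t*d
    return c,s,"x %.1f z %.1f"%((p[:2]-K)@X,p[2])
if __name__=="__main__":
    S=cv2.imread(sys.argv[1]);print(*knob(S,float(sys.argv[2])))
E
python3 kn.py pics/scene0.png 0;python3 kn.py pics/scene5.png 46.6;python3 kn.py pics/scene7.png 45.6
```

```text
[253.9516129  228.77419355] [50 55  9  9 62] x 1.2 z 203.7
[274.1627907  219.88372093] [72 46  6  9 43] x 9.2 z 213.2
[267.51785714 214.14285714] [64 40  8  9 56] x -16.0 z 204.3
```

The stem has entered the notch between the wall end and the block. I'll continue the arc in larger steps.

{"method": "play_rows", "body": {"targets": [{"slide": [0,-2,1],"turn": [0,0,0],"hand": 18},{"slide": [0,-2,1.2],"turn": [0,0,0],"hand": 18}]}}

```text
clock: 16.18
eef_pos: [598.5, -81.6, 172.6]
tool_rot: [3.139, 0.001, 1.207]
force: [0.9, -0.0, 6.7]
width: 19.0
```

```bash
python3 st.py
```

```text
clk 16.18 rel knob0: y 45.1 x -29.9 z 172.6 F y 0.3 x 0.9 z 6.7 rot [3.139e+00 1.000e-03 1.207e+00] w 19.040461784811356 j [ 0.    0.63  0.14  1.72 -0.11  0.8   1.4 ]
```

{"method": "play_rows", "body": {"targets": [{"slide": [0,-1.8,1.2],"turn": [0,0,0],"hand": 18},{"slide": [0,-1.8,1.3],"turn": [0,0,0],"hand": 18}]}}

```text
clock: 16.42
eef_pos: [594.6, -80.1, 170.1]
tool_rot: [3.141, 0.001, 1.207]
force: [-0.5, -0.1, 11.8]
width: 19.4
```

```bash
python3 st.py
```

```text
clk 16.43 rel knob0: y 45.1 x -34.1 z 170.1 F y -0.2 x -0.4 z 11.8 rot [3.141e+00 1.000e-03 1.207e+00] w 19.407322808273587 j [ 0.    0.63  0.14  1.73 -0.11  0.79  1.4 ]
```

{"method": "play_rows", "body": {"targets": [{"slide": [0,-1.2,0.4],"turn": [0,0,0],"hand": 18}]}}

```text
clock: 16.55
eef_pos: [593.2, -79.3, 169.2]
tool_rot: [3.141, 0.001, 1.207]
force: [1.0, -1.1, 6.1]
width: 18.9
```

```bash
python3 st.py
python3 - <<'E'
from h import *
S,_=get_image("scene");cv2.imwrite("pics/scene8.png",S)
cv2.imwrite("pics/sz8.png",cv2.resize(S[180:280,205:305],None,fx=6,fy=6,interpolation=cv2.INTER_CUBIC))
E
```

```text
clk 16.55 rel knob0: y 45.3 x -35.6 z 169.2 F y -0.7 x 1.3 z 6.1 rot [3.141e+00 1.000e-03 1.207e+00] w 18.864138417432944 j [-0.    0.63  0.14  1.73 -0.11  0.79  1.4 ]
```

View pics/sz8.png

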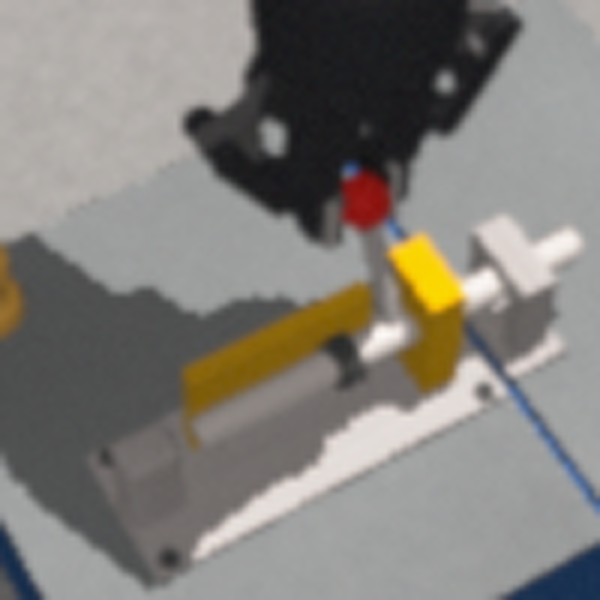

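```bash
cat > ang.py <<'E'
from kn import *
def proj(P):
    c=calibration("scene");q=np.array(c["R"])@P+np.array(c["t"]);q=np.array(c["K"])@q;return q[:2]/q[2]
def P(y,th,xr=0.5):
    r=np.radians(th);xy=K+y*Y+(xr-62*np.sin(r))*X;return np.array([*xy,138+62*np.cos(r)])
S0=cv2.imread("pics/scene0.png");off=red(S0,(200,170,330,280))[0]-proj(P(0,0))
if __name__=="__main__":
    print("off",off)
    for f in sys.argv[1:]:
        S=cv2.imread(f"pics/scene{f}.png");c,s=red(S,(200,170,330,280));print(f,c,s)
    for th in (0,10,20,25,30,35,40,50,60,70,86): print(th,np.round(proj(P(46,th))+off,1))
E
python3 ang.py 5 6 7 8
```

```text
off [ 0.18329842 -0.64352429]
5 [274.1627907  219.88372093] [72 46  6  9 43]
6 [271.06818182 217.20454545] [68 43  7  9 44]
7 [267.51785714 214.14285714] [64 40  8  9 56]
8 [265.43103448 212.68965517] [62 38  8 10 58]
0 [271.7 219.8]
10 [269.1 216.5]
20 [266.6 213.9]
25 [265.4 212.9]
30 [264.3 212. ]
35 [263.2 211.3]
40 [262.2 210.8]
50 [260.4 210.3]
60 [259.  210.5]
70 [257.9 211.5]
86 [257.  214.4]
```

By image the handle is at about 28°, while the tool's path implies about 37°. The knob has slid towards the +x edge of the pads. I'll re-centre and regrip more firmly.

{"method": "play_rows", "body": {"targets": [{"slide": [0,0,0],"turn": [0,0,0],"hand": 30},{"slide": [0,0,0],"turn": [0,0,0],"hand": 32},{"slide": [0,3.5,-2],"turn": [0,0,0],"hand": 32},{"slide": [0,3.5,-2],"turn": [0,0,0],"hand": 32},{"slide": [0,0,0],"turn": [0,0,0],"hand": 32}]}}

```text
clock: 17.23
eef_pos: [600.6, -81.4, 172.8]
tool_rot: [3.141, -0.0, 1.207]
force: [0.0, -0.9, 0.1]
width: 32.4
```

```bash
python3 st.py
python3 - <<'E'
from h import *
S,_=get_image("scene");cv2.imwrite("pics/scene9.png",S)
cv2.imwrite("pics/sz9.png",cv2.resize(S[180:280,205:305],None,fx=6,fy=6,interpolation=cv2.INTER_CUBIC))
E
python3 ang.py 9|head -2
```

```text
clk 17.23 rel knob0: y 46.0 x -28.0 z 172.8 F y -0.8 x 0.3 z 0.1 rot [ 3.141 -0.     1.207] w 32.42329649283251 j [ 0.    0.64  0.14  1.71 -0.11  0.8   1.4 ]
off [ 0.18329842 -0.64352429]
9 [265.24137931 212.89655172] [62 39  8  9 58]
```

View pics/sz9.png

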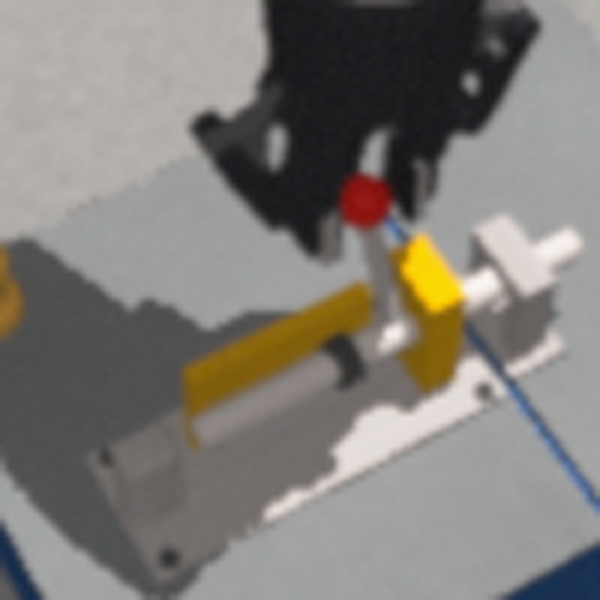

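{"method": "play_rows", "body": {"targets": [{"slide": [-0.6,1.5,-2],"turn": [0,0,0],"hand": 32},{"slide": [0,0,0],"turn": [0,0,0],"hand": 10},{"slide": [0,0,0],"turn": [0,0,0],"hand": 10},{"slide": [0,0,0],"turn": [0,0,0],"hand": 10}]}}

```text
clock: 17.77
eef_pos: [601.5, -82.5, 175.1]
tool_rot: [3.141, -0.0, 1.207]
force: [-1.6, -0.9, 5.0]
width: 18.7
```

```bash
python3 st.py
```

```text
clk 17.77 rel knob0: y 45.2 x -26.7 z 175.1 F y -1.4 x -1.1 z 5.0 rot [ 3.141 -0.     1.207] w 18.679833509791873 j [ 0.    0.63  0.14  1.7  -0.11  0.81  1.4 ]
```

{"method": "play_rows", "body": {"targets": [{"slide": [0,-1.2,0.5],"turn": [0,0,0],"hand": 10},{"slide": [0,-1.2,0.6],"turn": [0,0,0],"hand": 10},{"slide": [0,-1.2,0.7],"turn": [0,0,0],"hand": 10}]}}

```text
clock: 18.15
eef_pos: [598.6, -81.4, 173.4]
tool_rot: [3.14, -0.0, 1.207]
force: [0.3, -1.4, 6.4]
width: 18.7
```

```bash
python3 st.py
```

```text
clk 18.15 rel knob0: y 45.2 x -29.8 z 173.4 F y -1.2 x 0.8 z 6.4 rot [ 3.14  -0.     1.207] w 18.742094838103906 j [ 0.    0.63  0.14  1.71 -0.11  0.8   1.4 ]
```

{"method": "play_rows", "body": {"targets": [{"slide": [0,-1.5,0.8],"turn": [0,0,0],"hand": 10},{"slide": [0,-1.5,0.9],"turn": [0,0,0],"hand": 10},{"slide": [0,-1.5,0.9],"turn": [0,0,0],"hand": 10}]}}

```text
clock: 18.52
eef_pos: [595.5, -80.2, 171.2]
tool_rot: [3.137, -0.0, 1.207]
force: [1.3, -2.2, 6.1]
width: 19.1
```

```bash
python3 st.py
python3 - <<'E'
from h import *
S,_=get_image("scene");cv2.imwrite("pics/scene10.png",S)
E
python3 ang.py 10|head -2
```

```text
clk 18.52 rel knob0: y 45.3 x -33.1 z 171.2 F y -1.5 x 2.0 z 6.1 rot [ 3.137 -0.     1.207] w 19.074642134256763 j [ 0.    0.63  0.14  1.73 -0.11  0.79  1.4 ]
off [ 0.18329842 -0.64352429]
10 [265.02173913 211.73913043] [62 38  7  9 46]
```

{"method": "play_rows", "body": {"targets": [{"slide": [0,-2.1,1.4],"turn": [0,0,0],"hand": 10},{"slide": [0,-2.1,1.6],"turn": [0,0,0],"hand": 10}]}}

```text
clock: 18.82
eef_pos: [592.2, -78.9, 168.5]
tool_rot: [3.136, -0.001, 1.207]
force: [2.3, -1.6, 6.9]
width: 18.6
```

```bash
python3 st.py
```

```text
clk 18.82 rel knob0: y 45.4 x -36.7 z 168.5 F y -0.7 x 2.7 z 6.9 rot [ 3.136e+00 -1.000e-03  1.207e+00] w 18.617284865841437 j [-0.    0.63  0.14  1.74 -0.11  0.77  1.4 ]
```

{"method": "play_rows", "body": {"targets": [{"slide": [0,-2,1.8],"turn": [0,0,0],"hand": 10},{"slide": [0,-2,1.9],"turn": [0,0,0],"hand": 10}]}}

```text
clock: 19.08
eef_pos: [587.9, -77.2, 164.7]
tool_rot: [3.137, -0.001, 1.207]
force: [1.6, -0.8, 7.5]
width: 19.3
```

```bash
python3 st.py
python3 - <<'E'
from h import *
S,_=get_image("scene");cv2.imwrite("pics/scene11.png",S)
cv2.imwrite("pics/sz11.png",cv2.resize(S[180:280,205:305],None,fx=6,fy=6,interpolation=cv2.INTER_CUBIC))
E
python3 ang.py 11|head -2
```

```text
clk 19.07 rel knob0: y 45.4 x -41.3 z 164.7 F y -0.2 x 1.8 z 7.5 rot [ 3.137e+00 -1.000e-03  1.207e+00] w 19.320584296842398 j [-0.    0.63  0.13  1.76 -0.11  0.76  1.4 ]
off [ 0.18329842 -0.64352429]
11 [263.25  210.875] [60 37  7  9 48]
```

View pics/sz11.png

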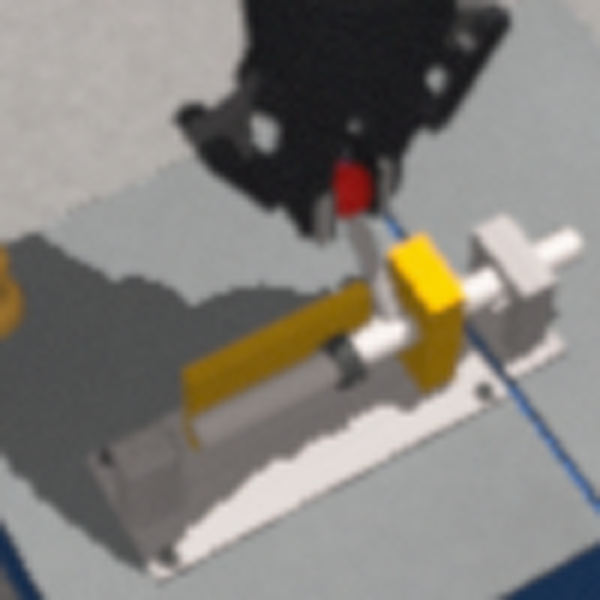

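{"method": "play_rows", "body": {"targets": [{"slide": [0,-2,1.9],"turn": [0,0,0],"hand": 10},{"slide": [0,-2,2.1],"turn": [0,0,0],"hand": 10},{"slide": [0,-1.9,2.2],"turn": [0,0,0],"hand": 10}]}}

```text
clock: 19.5
eef_pos: [581.9, -75.0, 158.4]
tool_rot: [3.138, -0.001, 1.206]
force: [-0.4, -0.2, 7.9]
width: 19.1
```

```bash
python3 st.py
```

```text
clk 19.5 rel knob0: y 45.4 x -47.7 z 158.4 F y -0.4 x -0.3 z 7.9 rot [ 3.138e+00 -1.000e-03  1.206e+00] w 19.094176689964417 j [-0.    0.63  0.13  1.78 -0.12  0.74  1.39]
```

{"method": "play_rows", "body": {"targets": [{"slide": [0,-1.7,2.4],"turn": [0,0,0],"hand": 10},{"slide": [0,-1.6,2.5],"turn": [0,0,0],"hand": 10},{"slide": [0,-1.4,2.5],"turn": [0,0,0],"hand": 10}]}}

```text
clock: 19.88
eef_pos: [576.3, -72.7, 150.6]
tool_rot: [3.141, -0.0, 1.207]
force: [-1.2, -0.3, 9.0]
width: 18.9
```

```bash
python3 st.py
python3 - <<'E'
from h import *
S,_=get_image("scene");cv2.imwrite("pics/scene12.png",S)
cv2.imwrite("pics/sz12.png",cv2.resize(S[180:280,205:305],None,fx=6,fy=6,interpolation=cv2.INTER_CUBIC))
E
python3 ang.py 12|head -2
```

```text
clk 19.88 rel knob0: y 45.5 x -53.8 z 150.6 F y -0.7 x -1.0 z 9.0 rot [ 3.141 -0.     1.207] w 18.94077227647349 j [-0.01  0.63  0.13  1.8  -0.12  0.72  1.39]
off [ 0.18329842 -0.64352429]
12 [260.8627451  210.84313725] [58 37  7  9 51]
```

View pics/sz12.png

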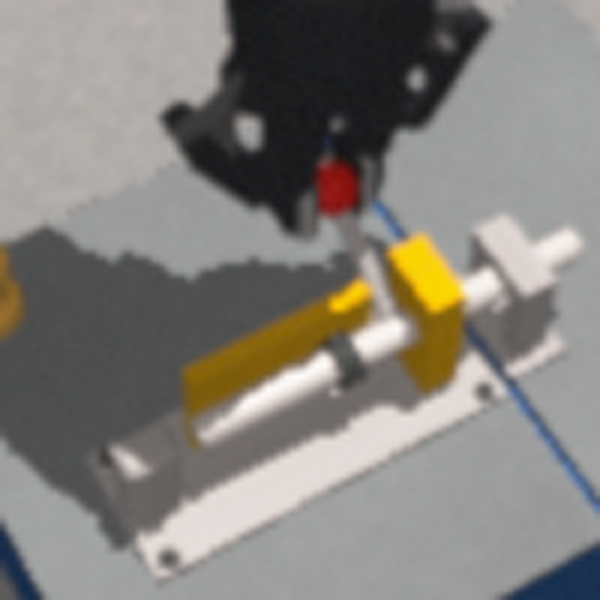

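{"method": "play_rows", "body": {"targets": [{"slide": [0,-1.2,2.4],"turn": [0,0,0],"hand": 10},{"slide": [0,-1.2,2.5],"turn": [0,0,0],"hand": 10},{"slide": [0,-1,2.5],"turn": [0,0,0],"hand": 10},{"slide": [0,-1,2.5],"turn": [0,0,0],"hand": 10}]}}

```text
clock: 20.42
eef_pos: [571.5, -70.7, 140.5]
tool_rot: [-3.141, -0.0, 1.207]
force: [-1.9, -1.2, 7.8]
width: 18.5
```

```bash
python3 st.py
```

```text
clk 20.43 rel knob0: y 45.7 x -58.9 z 140.5 F y -1.8 x -1.4 z 7.8 rot [-3.141 -0.     1.207] w 18.517690625037673 j [-0.01  0.64  0.13  1.82 -0.12  0.69  1.4 ]
```

{"method": "play_rows", "body": {"targets": [{"slide": [0,-0.8,2.6],"turn": [0,0,0],"hand": 10},{"slide": [0,-0.8,2.6],"turn": [0,0,0],"hand": 10},{"slide": [0,-0.6,2.6],"turn": [0,0,0],"hand": 10}]}}

```text
clock: 20.8
eef_pos: [569.8, -69.7, 132.6]
tool_rot: [-3.141, -0.001, 1.208]
force: [-3.2, 0.7, 7.7]
width: 19.0
```

```bash
python3 st.py
python3 - <<'E'
from h import *
S,_=get_image("scene");cv2.imwrite("pics/scene13.png",S)
cv2.imwrite("pics/sz13.png",cv2.resize(S[180:280,205:305],None,fx=6,fy=6,interpolation=cv2.INTER_CUBIC))
E
python3 ang.py 13|head -2
```

```text
clk 20.8 rel knob0: y 46.0 x -60.9 z 132.6 F y -0.5 x -3.3 z 7.7 rot [-3.141e+00 -1.000e-03  1.208e+00] w 19.00332091896913 j [-0.01  0.65  0.12  1.83 -0.12  0.67  1.4 ]
off [ 0.18329842 -0.64352429]
13 [259.02222222 211.44444444] [56 38  7  8 45]
```

View pics/sz13.png

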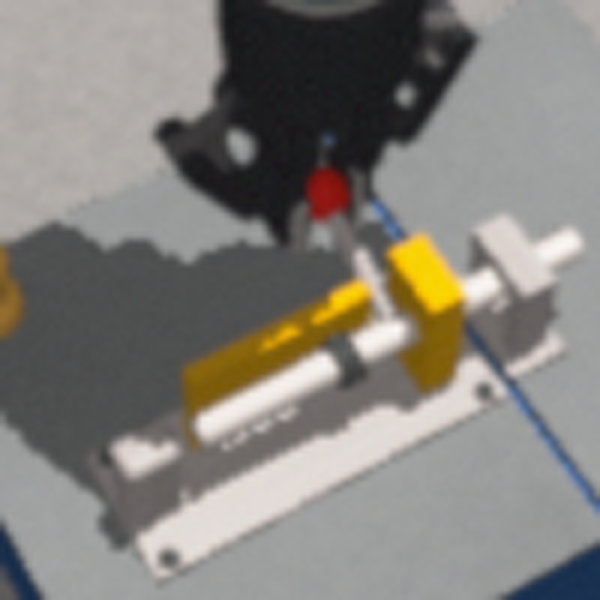

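{"method": "play_rows", "body": {"targets": [{"slide": [-0.4,-0.6,2.2],"turn": [0,0,0],"hand": 10},{"slide": [0,-0.5,2.2],"turn": [0,0,0],"hand": 10},{"slide": [0,-0.3,2.2],"turn": [0,0,0],"hand": 10}]}}

```text
clock: 21.22
eef_pos: [569.1, -69.6, 126.2]
tool_rot: [3.14, -0.001, 1.208]
force: [-0.2, -3.1, 4.7]
width: 19.0
```

```bash
python3 st.py
python3 - <<'E'
from h import *
S,_=get_image("scene");cv2.imwrite("pics/scene14.png",S)
E
python3 ang.py 14|head -2
```

```text
clk 21.23 rel knob0: y 45.9 x -61.6 z 126.2 F y -3.0 x 0.9 z 4.7 rot [ 3.140e+00 -1.000e-03  1.208e+00] w 18.999457936473927 j [-0.01  0.66  0.12  1.84 -0.12  0.65  1.4 ]
off [ 0.18329842 -0.64352429]
14 [258.77272727 212.22727273] [56 39  7  8 44]
```

{"method": "play_rows", "body": {"targets": [{"slide": [-0.5,0,1.8],"turn": [0,0,0],"hand": 10},{"slide": [0,0,1.8],"turn": [0,0,0],"hand": 10}]}}

```text
clock: 21.52
eef_pos: [569.6, -70.0, 122.6]
tool_rot: [3.139, -0.001, 1.209]
force: [0.5, -0.0, 7.1]
width: 18.3
```

```bash
python3 st.py
```

```text
clk 21.52 rel knob0: y 45.6 x -60.9 z 122.6 F y 0.1 x 0.5 z 7.1 rot [ 3.139e+00 -1.000e-03  1.209e+00] w 18.335805154572483 j [-0.    0.66  0.12  1.84 -0.12  0.64  1.4 ]
```

{"method": "play_rows", "body": {"targets": [{"slide": [0,0,1.5],"turn": [0,0,0],"hand": 10},{"slide": [0,0,1.5],"turn": [0,0,0],"hand": 10}]}}

```text
clock: 21.78
eef_pos: [569.7, -70.7, 119.6]
tool_rot: [3.139, -0.001, 1.206]
force: [1.5, 0.3, 6.6]
width: 18.5
```

```bash
python3 st.py
python3 - <<'E'
from h import *
S,_=get_image("scene");cv2.imwrite("pics/scene15.png",S)
cv2.imwrite("pics/sz15.png",cv2.resize(S[180:280,205:305],None,fx=6,fy=6,interpolation=cv2.INTER_CUBIC))
E
python3 ang.py 15|head -2
```

```text
clk 21.77 rel knob0: y 45.0 x -60.6 z 119.6 F y 0.9 x 1.3 z 6.6 rot [ 3.139e+00 -1.000e-03  1.206e+00] w 18.454089619121362 j [-0.    0.67  0.12  1.84 -0.13  0.64  1.4 ]
off [ 0.18329842 -0.64352429]
15 [258.73170732 213.19512195] [56 39  7  9 41]
```

View pics/sz15.png

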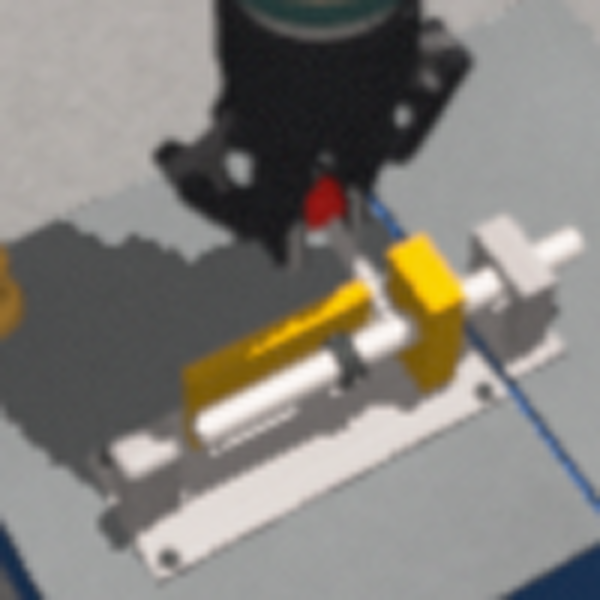

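The handle is at about 79° and the knob is riding up in the pads. I'll let go, rise, close the fingers and press the knob gently down onto its limit from above.

{"method": "play_rows", "body": {"targets": [{"slide": [0,0,0],"turn": [0,0,0],"hand": 34},{"slide": [0,0,0],"turn": [0,0,0],"hand": 36},{"slide": [0,0,-15],"turn": [0,0,0],"hand": 36},{"slide": [0,0,-25],"turn": [0,0,0],"hand": 36},{"slide": [0,0,-15],"turn": [0,0,0],"hand": 36}]}}

```text
clock: 22.45
eef_pos: [568.9, -70.8, 175.9]
tool_rot: [3.14, -0.0, 1.207]
force: [0.5, 0.8, 0.1]
width: 36.0
```

{"method": "play_rows", "body": {"targets": [{"slide": [0,0,0],"turn": [0,0,0],"hand": 0},{"slide": [0,0,0],"turn": [0,0,0],"hand": 0},{"slide": [0,0,0],"turn": [0,0,0],"hand": 0}]}}

```text
clock: 22.82
eef_pos: [567.7, -70.6, 173.3]
tool_rot: [-3.14, 0.0, 1.207]
force: [0.1, 0.6, 0.6]
width: 0.2
```

```bash
python3 st.py
python3 - <<'E'
from h import *
S,_=get_image("scene");cv2.imwrite("pics/scene16.png",S)
cv2.imwrite("pics/sz16.png",cv2.resize(S[180:280,205:305],None,fx=6,fy=6,interpolation=cv2.INTER_CUBIC))
E
python3 ang.py 16
```

```text
clk 22.82 rel knob0: y 44.4 x -62.5 z 173.3 F y 0.6 x -0.1 z 0.6 rot [-3.14   0.     1.207] w 0.24114584583338214 j [-0.01  0.59  0.14  1.8  -0.11  0.76  1.39]
off [ 0.18329842 -0.64352429]
16 [257.29268293 213.70731707] [54 41  8  7 41]
0 [271.7 219.8]
10 [269.1 216.5]
20 [266.6 213.9]
25 [265.4 212.9]
30 [264.3 212. ]
35 [263.2 211.3]
40 [262.2 210.8]
50 [260.4 210.3]
60 [259.  210.5]
70 [257.9 211.5]
86 [257.  214.4]
```

View pics/sz16.png

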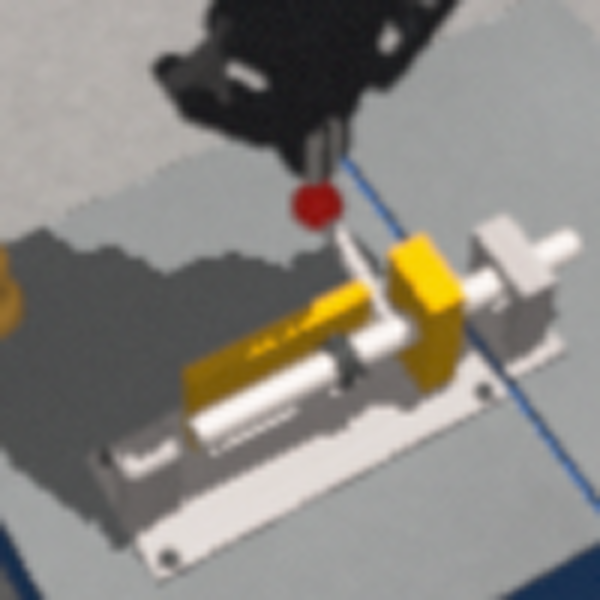

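{"method": "play_rows", "body": {"targets": [{"slide": [0.8,0,5],"turn": [0,0,0],"hand": 0},{"slide": [0,0,3],"turn": [0,0,0],"hand": 0},{"slide": [0,0,2],"turn": [0,0,0],"hand": 0},{"slide": [0,0,1],"turn": [0,0,0],"hand": 0}]}}

```text
clock: 23.38
eef_pos: [568.6, -70.0, 162.8]
tool_rot: [-3.141, 0.0, 1.207]
force: [0.4, -0.6, -0.2]
width: -0.2
```

```bash
python3 st.py
```

```text
clk 23.38 rel knob0: y 45.3 x -61.9 z 162.8 F y -0.4 x 0.6 z -0.2 rot [-3.141  0.     1.207] w -0.17760098094896956 j [-0.01  0.61  0.13  1.81 -0.11  0.73  1.39]
```

{"method": "play_rows", "body": {"targets": [{"slide": [0,0,1.2],"turn": [0,0,0],"hand": 0},{"slide": [0,0,1.2],"turn": [0,0,0],"hand": 0},{"slide": [0,0,1],"turn": [0,0,0],"hand": 0}]}}

```text
clock: 23.75
eef_pos: [568.5, -69.9, 159.8]
tool_rot: [-3.141, -0.0, 1.207]
force: [-1.5, 0.9, 2.0]
width: -0.3
```

```bash
python3 st.py
```

```text
clk 23.75 rel knob0: y 45.3 x -62.1 z 159.8 F y 0.3 x -1.7 z 2.0 rot [-3.141 -0.     1.207] w -0.3313314057405757 j [-0.01  0.61  0.13  1.81 -0.12  0.73  1.39]
```

{"method": "play_rows", "body": {"targets": [{"slide": [0,0,1],"turn": [0,0,0],"hand": 0},{"slide": [0,0,1],"turn": [0,0,0],"hand": 0}]}}

```text
clock: 24.0
eef_pos: [568.3, -69.8, 157.6]
tool_rot: [-3.141, 0.0, 1.207]
force: [-1.7, 1.2, 2.5]
width: -0.1
```

```bash
python3 st.py
```

```text
clk 24.0 rel knob0: y 45.3 x -62.3 z 157.6 F y 0.6 x -2.0 z 2.5 rot [-3.141  0.     1.207] w -0.13847232160263076 j [-0.01  0.61  0.13  1.81 -0.12  0.72  1.39]
```

Contact is at 2–2.5 N, which is the turning friction, and the knob is moving. Continuing until the limit is felt.

{"method": "play_rows", "body": {"targets": [{"slide": [0,0,1],"turn": [0,0,0],"hand": 0},{"slide": [0,0,1],"turn": [0,0,0],"hand": 0}]}}

```text
clock: 24.25
eef_pos: [568.6, -69.9, 155.6]
tool_rot: [-3.141, -0.0, 1.207]
force: [-2.1, 1.3, 2.6]
width: -0.2
```

```bash
python3 st.py
```

```text
clk 24.25 rel knob0: y 45.3 x -62.0 z 155.6 F y 0.5 x -2.5 z 2.6 rot [-3.141 -0.     1.207] w -0.18891634796420764 j [-0.01  0.62  0.13  1.82 -0.12  0.72  1.39]
```

{"method": "play_rows", "body": {"targets": [{"slide": [0,0,0.7],"turn": [0,0,0],"hand": 0},{"slide": [0,0,0.5],"turn": [0,0,0],"hand": 0}]}}

```text
clock: 24.5
eef_pos: [568.7, -70.0, 154.4]
tool_rot: [-3.142, -0.0, 1.207]
force: [-1.8, 0.4, 2.4]
width: 0.1
```

```bash
python3 st.py
```

```text
clk 24.5 rel knob0: y 45.4 x -61.8 z 154.4 F y -0.3 x -1.8 z 2.4 rot [-3.142 -0.     1.207] w 0.08677037398170999 j [-0.01  0.62  0.13  1.82 -0.12  0.71  1.39]
```

{"method": "play_rows", "body": {"targets": [{"slide": [0,0,0.6],"turn": [0,0,0],"hand": 0},{"slide": [0,0,0.6],"turn": [0,0,0],"hand": 0}]}}

```text
clock: 24.75
eef_pos: [568.7, -70.0, 153.3]
tool_rot: [3.142, 0.0, 1.207]
force: [-2.7, 0.7, 3.4]
width: -0.0
```

```bash
python3 st.py
```

```text
clk 24.75 rel knob0: y 45.3 x -61.8 z 153.3 F y -0.3 x -2.8 z 3.4 rot [3.142 0.    1.207] w -0.03787753741924155 j [-0.01  0.62  0.13  1.82 -0.12  0.71  1.39]
```

{"method": "play_rows", "body": {"targets": [{"slide": [0,0,0.5],"turn": [0,0,0],"hand": 0}]}}

```text
clock: 24.88
eef_pos: [568.6, -69.9, 152.9]
tool_rot: [-3.141, -0.0, 1.207]
force: [-2.5, 1.0, 4.1]
width: 0.1
```

```bash
python3 st.py
```

```text
clk 24.88 rel knob0: y 45.4 x -61.9 z 152.9 F y 0.1 x -2.7 z 4.1 rot [-3.141 -0.     1.207] w 0.13448066211801923 j [-0.01  0.62  0.13  1.82 -0.12  0.71  1.39]
```

{"method": "play_rows", "body": {"targets": [{"slide": [0,0,0.5],"turn": [0,0,0],"hand": 0},{"slide": [0,0,0.5],"turn": [0,0,0],"hand": 0}]}}

```text
clock: 25.12
eef_pos: [568.6, -69.9, 152.3]
tool_rot: [-3.141, -0.0, 1.207]
force: [-3.3, 1.0, 9.1]
width: -0.2
```

```bash
python3 st.py
python3 - <<'E'
from h import *
S,_=get_image("scene");cv2.imwrite("pics/scene17.png",S)
E
python3 ang.py 17|head -2
```

```text
clk 25.12 rel knob0: y 45.4 x -62.0 z 152.3 F y -0.2 x -3.5 z 9.1 rot [-3.141 -0.     1.207] w -0.23310279880075563 j [-0.01  0.62  0.13  1.82 -0.12  0.71  1.39]
off [ 0.18329842 -0.64352429]
17 [256.7 216.4] [54 45  7  4 20]
```

The force rose to 9 N with no further motion at z 152.3; the limit was expected at about 153. Retreating upward.

{"method": "play_rows", "body": {"targets": [{"slide": [0,0,-5],"turn": [0,0,0],"hand": 0},{"slide": [0,0,-30],"turn": [0,0,0],"hand": 0},{"slide": [0,-20,-50],"turn": [0,0,0],"hand": 0},{"slide": [0,-40,-30],"turn": [0,0,0],"hand": 0},{"slide": [0,-40,0],"turn": [0,0,0],"hand": 0}]}}

```text
clock: 25.8
eef_pos: [476.6, -34.5, 269.1]
tool_rot: [3.135, -0.002, 1.207]
force: [-0.3, 0.6, 1.2]
width: -0.1
```

{"method": "play_rows", "body": {"targets": [{"slide": [0,0,0],"turn": [0,0,0],"hand": 0},{"slide": [0,0,0],"turn": [0,0,0],"hand": 0}]}}

```text
clock: 26.05
eef_pos: [476.3, -34.7, 267.1]
tool_rot: [3.139, -0.0, 1.207]
force: [0.9, -0.7, 1.0]
width: 0.1
```

```bash
python3 st.py
python3 - <<'E'
from h import *
S,_=get_image("scene");cv2.imwrite("pics/scene18.png",S)
cv2.imwrite("pics/sz18.png",cv2.resize(S[150:300,175:365],None,fx=4,fy=4,interpolation=cv2.INTER_CUBIC))
E
python3 ang.py 18|head -2
python3 - <<'E'
import sys;sys.argv=['x']
from ang import *
from scipy.optimize import fsolve
c=red(cv2.imread("pics/scene18.png"),(200,170,330,280))[0]
print("fit y,theta",fsolve(lambda q:proj(P(*q))+off-c,[46,82]))
E
```

```text
clk 26.05 rel knob0: y 45.5 x -160.7 z 267.1 F y -0.4 x 1.1 z 1.0 rot [ 3.139 -0.     1.207] w 0.10961681565090088 j [-0.11  0.34  0.16  1.94 -0.07  0.86  1.3 ]
off [ 0.18329842 -0.64352429]
18 [256.9047619  214.76190476] [54 42  8  7 42]
fit y,theta [45.71114235 87.5019403 ]
```

View pics/sz18.png

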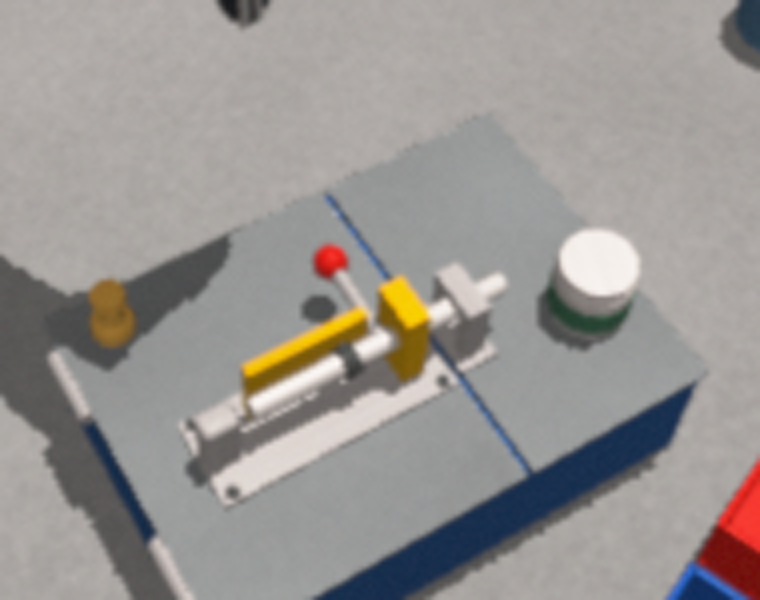

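The handle lies fully down: the fit gives about 86° and about 46 mm of travel. The rod passes through the staple, the tin and fitting haven't moved, and the gripper is clear. Handing in.

```bash
python3 -c "
from cell import *
print(finish_job())"
```

```text
the job is handed in; nothing more can be done
None
```

The filter case is bolted shut: the bolt is across, the handle lies fully down in the notch, and I let go of it. I handed the job in at about 26 s of the 48 s; it reports no verdict.

- **Slide:** I pinched the knob and slid the bolt until I felt the stop at about 46 mm of travel. The tool force was about 5 N, of which about 2 N was sliding friction. I then backed off about 1 mm into the notch's play.
- **Swing:** I swung the handle down in small steps, watching the force. Sideways force along the bolt stayed within about 3 N during the swing.
- **Last few degrees:** I pressed the knob down from above with closed fingers until it met its limit, where the force rose to about 9 N with no further movement.

**Last checks:** The final image puts the handle at about 87° (the limit is 86°, so this is within measuring error) with about 46 mm of travel. The rod goes through the staple. The tin and fitting look unmoved, the gripper is well clear, and the wrist force is about 1 N or less on each axis.

**What went less well:**
- The knob slipped in the pads twice. The tool's path suggested about 37° when the image showed about 26°, so I regripped once and later switched to pushing.
- The contact force on the yellow plate was only judged from the wrist force; there is no direct reading of it.
- I did not measure the bystanders on the bench again, though the arm never went near them.

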